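# Unlatch the trailer coupler and hold its tongue up off the tow ball

## Task

The trailer coupler on the bench stand is locked on its tow ball and I want to look at the ball and into the socket with my torch. Take the red pull handle on the coupler's side, draw the latch out sideways against its spring until it frees the ball, and lift the tongue off the ball by that handle, up to where the coupler's underside is about 60 mm above the top of the ball. Finish while still holding it there by the handle, steady, with nothing else under it, and leave the other things on the bench where they are.

Things in the scene. Friction and masses are not known exactly. Their poses are not given: they have to be found in the camera images.
- stand: Coupling stand, bolted down: blue base plate 12 mm thick (x -75 to 345, y -65 to 65 mm) with a bridge carrying a 50 mm tow ball (centre 100 mm above the bench) and a blue hinge yoke 300 mm away. Origin: on the bench below the ball's centre. x points from the ball along the tongue to the yoke, y sideways to the side of the red handle (the way the latch is pulled), z up. Place and yaw vary.
- ball_top (a point): The topmost point of the tow ball, 125 mm above the bench; hidden under the coupler until the tongue is lifted. Axes as the stand.
- coupler_underside (a point): Point on the lowest face of the coupler (dark steel head, 74 mm across, top 136 mm above the bench, on a 40 mm square tube, the tongue), under the middle of its socket: 69 mm above the bench when coupled. The tongue swings up freely about the yoke's pin (along the stand's y, at x 300, z 115 mm); 6 to 11 N at the coupler lifts it; let go, it falls. Goal: this point at 185 mm, tongue up 0.4 rad.
- latch (a joint): How far the latch is pulled out of the coupler along the stand's +y, in m: 0 = home, its brass fork round the neck under the ball, so the tongue cannot be lifted; from 0.025 the fork is clear of the ball; stop at 0.032. A spring draws it back: 7 N at 0, 14 N at the stop. It slides in the coupler, so it rises and tilts with the tongue, and the tongue can be lifted by the handle.
- latch_grip (a point): Centre of the red pull handle, a bar 94 mm long (stand's x), 14 mm thick (y), 22 mm high. Latch home, tongue down: x 0, y 112, z 108 mm in the stand's frame. Arms at x -41 and +41 mm join its ends to a cross flange at y 60 to 66 mm, top 85 mm above the bench: 39 mm are free between bar and flange, all is free beyond. Take it from above, closing along the stand's y. Axes as the stand.
- spare_ball: Bystander: spare tow ball on its shank and nut, upright, 107 mm tall, 50 mm wide; origin under its centre.
- ball_cap: Bystander: black rubber tow-ball cap, mouth down, 64 mm wide, 52 mm tall; origin under its centre.
- grease_tin: Bystander: blue grease tin with yellow lid, 76 mm wide, 75 mm tall; origin under its centre.
- spanner: Bystander: steel spanner lying flat, 190 mm long along its x; origin under its middle.
- spray_can: Bystander: red spray can, upright, 66 mm wide, 190 mm tall; origin under its centre.
- torch: Bystander: black and yellow inspection torch lying flat, 170 mm long along its x, 30 mm high; origin under its middle.
- parts_dish: Bystander: open steel dish with a few small parts, 150 x 100 x 30 mm; origin under its centre.
- mallet: Bystander: hammer lying flat, 270 mm long along its x; origin under its middle.

How it is judged:
By the outcome, as a careful person would: the job done as asked, in the order asked, and still so for the second after the job is handed in, while the arm keeps its last pose, push and grip.
It also fails if it takes over 35 s, if anything falls off the work surface, if the arm or the gripper's body presses on something with over 40 N, if the wrist force passes 120 N, or if a joint passes its speed limit or range.

## Robot

A 6-joint arm with a two-finger parallel gripper is mounted at the origin on the work surface. World frame = base frame: x ahead of the robot, y to its left, z up, the work surface at z = 0. Lengths are in m, angles in rad, forces in N, time in s.
With the tool pointing down it reaches from about 0.4 to 0.825 m from the base axis. Payload 7 kg.
Tool frame: the origin (TCP) lies midway between the tips of the shut fingers; the grasp point (between the pads) lies 19 mm behind it; z points along the fingers, x is the direction in which the jaws open and shut, and the axes are right-handed (so a half turn about z gives the same grasp; the last joint's range is limited). The gripper opens to 88 mm and grips with 3 to 60 N. Pads are 19 mm wide; open, the fingers measure 130 mm over their backs; the gripper's body (78 mm by 193 mm) begins 47 mm behind the grasp point.
Start: joints at [1.604, 0.359, 0.012, 0, -1.224, -0.288], TCP at [0.17, 0.653, 0.202] pointing down, gripper open.
Joint ranges: [-3.07, 3.07], [-1.43, 2.12], [-1.02, 1.25], [-3.03, 1.67], [-3.05, -0], [-3.03, 3.03]. Speed limits (rad/s): [2.39, 2.39, 3.01, 3.14, 3.14, 3.14].

## Interface

Orientations are given as [roll, pitch, yaw] about the fixed x, y, z axes, in that order (R = Rz(yaw) Ry(pitch) Rx(roll)).
In Python, from station import status, eyes, workorder gives the robot as it stands.
- The arm moves only by the shell command python3 -m jog 'ROWS' [OPENING] [FORCE]. ROWS is JSON, a list of rows, each a list of 6 numbers: the shift along the world's x, y, z in mm, then the turn, a rotation vector about the world's x, y, z in rad. A call has 1 to 12 rows; each row shifts and turns the pose as measured when the row begins; what a row does not reach is not made up. A row lasts 1/10 s, in which the tool goes at most 50 mm and 8.59 degrees, less where a joint would pass 70% of its speed; a pose out of reach is approached as far as the arm can. A call with a gripper value outside its range is refused whole. OPENING is the opening, from 0 (shut) to 1 (fully open), set as the call begins (- or left out, the last holds). The fingers move at their own pace and stop on an object; FORCE is the grip in N (left out, the last holds). Time passes only in rows, so rows that do not move let the fingers close. It gives the time, the measured TCP pose, the force and the opening at its end, in the units of the state.
- status.get_state(): the state, without advancing time (a new reading comes with each control period).
- eyes.grab_frame(name): name is "scene" or "top" or "wrist"; returns the picture (480x640x3 uint8, blue, green, red); there is no depth.
- eyes.calibration(name): a dict with "camera_matrix" (3x3 intrinsics, pixels), "k1" (the pictures are not rectified: a ray, as slopes to the right and down, at radius r is drawn at 1 + k1 r^2 times it, then the intrinsics apply), "cam_to_world" (4x4, takes a point from camera to world coordinates); the wrist camera has in their place "hand_eye" (4x4, takes a point from camera to tool coordinates, whose origin is the TCP and whose axes are the tool frame's). Camera axes: x right, y up, looking along -z (the intrinsics and any distortion apply to the point x, -y, -z); pixel columns grow to the right and rows downward; lengths in m; the calibration is good to about 2 mm. A picture is of the moment at which its call begins: read the wrist's pose just before it. calibration takes no time and is no camera call.
- workorder.job_done(): hands the job in, once; it reports no verdict.
The state is a dict: "t": time; "q": joint angles; "qd": joint speeds; "joint_efforts": joint torques, N m; "eef_pos": TCP position; "ee_rot": TCP orientation; "force": force on the tool from outside, world axes, zero at the start; "moment": the same for the moment, N m; "width": finger opening in m.
Only numpy, scipy, OpenCV 4.12 (cv2) and the standard library are available. Lean on these libraries where they do the work, as an engineer would, in place of code of your own. Each camera call takes 0.05 s, during which the arm holds its last target. There are 200 camera calls.

## Working session

There is one attempt and no reset: what is moved stays moved. The work goes in short steps, Python scripts to look and compute and a shell command to move; the robot and the scene stay as the last step left them, time stands still between calls to the robot, and variables do not carry over. Pictures are saved under pics/ and viewed, about 8 in all and at most 12, crops included, and the job is handed in when it is done.

```bash
mkdir -p pics; cat > h.py <<'E'
import numpy as np, cv2
from station import status, eyes, workorder
from scipy.spatial.transform import Rotation as R
def T(name,st=None):
    c=eyes.calibration(name)
    if 'cam_to_world' in c: return c,np.array(c['cam_to_world'])
    M=np.eye(4);M[:3,:3]=R.from_euler('xyz',st['ee_rot']).as_matrix();M[:3,3]=st['eef_pos']
    return c,M@np.array(c['hand_eye'])
def px2w(name,u,v,z,st=None):
    c,M=T(name,st);K=np.array(c['camera_matrix'])
    p=cv2.undistortPoints(np.array([[[u,v]]],float),K,np.array([c['k1'],0,0,0.]))[0,0]
    d=M[:3,:3]@np.array([p[0],-p[1],-1]);o=M[:3,3]
    return o+d*(z-o[2])/d[2]
def w2px(name,P,st=None):
    c,M=T(name,st);K=np.array(c['camera_matrix'])
    p=(np.atleast_2d(P)-M[:3,3])@M[:3,:3];p=p*[1,-1,-1]
    return cv2.projectPoints(p,np.zeros(3),np.zeros(3),K,np.array([c['k1'],0,0,0.]))[0][:,0]
E
python3 - <<'E'
from h import *
print(status.get_state())
for n in ('top','scene'):
    cv2.imwrite(f'pics/{n}0.png',eyes.grab_frame(n))
    print(n,T(n)[1].round(3).tolist())
E
```

```text
{'t': 0.0, 'q': array([ 1.60415221e+00,  3.59392699e-01,  1.10787286e-02, -3.58154204e-04,
       -1.22406710e+00, -2.88099848e-01]), 'qd': array([ 0.00028754, -0.00048024, -0.00177665, -0.00036138,  0.00120028,
       -0.00125511]), 'joint_efforts': array([ 3.16430132e-04, -5.82714593e+01,  2.93050826e+01,  6.99717432e+00,
        7.11073910e-03, -1.48600216e-04]), 'eef_pos': array([0.1699909 , 0.65271703, 0.20072615]), 'ee_rot': array([-3.14146514e+00, -1.61510454e-03, -1.82566237e+00]), 'force': array([0.44920379, 0.0325478 , 0.92666901]), 'moment': array([ 0.01217815, -0.04586249, -0.04908449]), 'width': 0.08771454449875209}
top [[-0.015, 0.993, -0.121, 0.399], [-1.0, -0.014, 0.003, -0.024], [0.001, 0.121, 0.993, 1.576], [0.0, 0.0, 0.0, 1.0]]
scene [[0.396, -0.694, 0.602, 1.352], [0.918, 0.313, -0.243, -0.364], [-0.02, 0.649, 0.761, 1.088], [0.0, 0.0, 0.0, 1.0]]
```

View pics/top0.png

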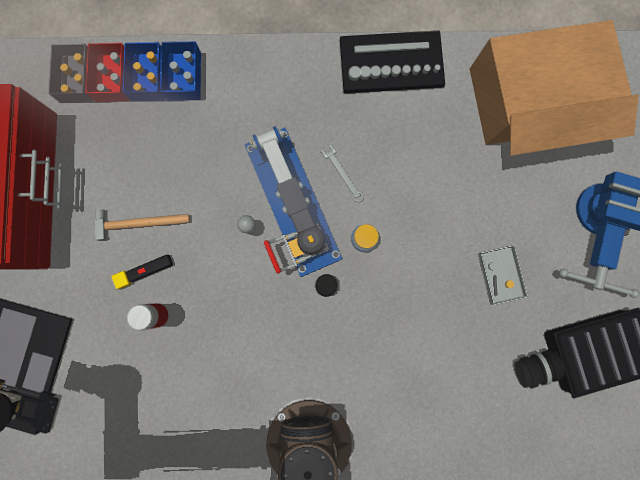

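View pics/scene0.png

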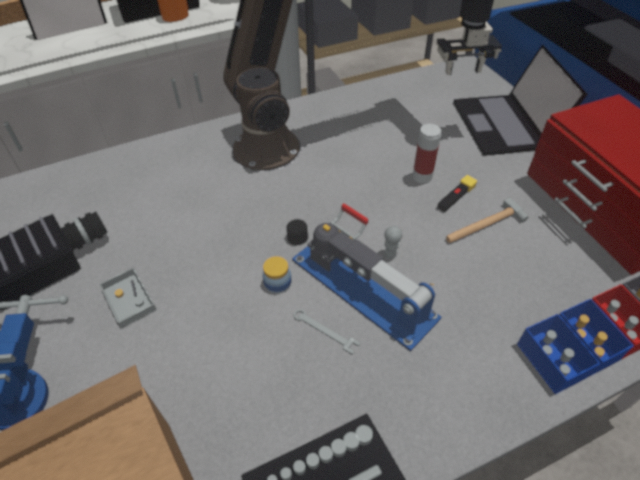

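Top view: handle bar runs from about (267,243) to (279,271), the head is at (311,239) and the yoke at (268,138). The spare ball is at (247,225), close to the handle on its pull side. I'll take an enlarged crop for a better measurement.

```bash
python3 - <<'E'
from h import *
im=cv2.imread('pics/top0.png')[110:290,220:400]
im=cv2.resize(im,None,fx=3.33333,fy=3.33333,interpolation=cv2.INTER_CUBIC)
cv2.imwrite('pics/c1.png',im)
print(w2px('top',[[.17,.653,.2],[0,0,0],[.4,0,0]]))
for a,z in (((267,243),.119),((279,271),.119),((311,239),.136),((247,225),.082)): print(a,px2w('top',*a,z).round(4))
E
```

```text
[[ 39.39592983 394.38895321]
 [308.01337163 442.3475639 ]
 [306.15761201 296.60617371]]
(267, 243) [0.5425 0.1002 0.119 ]
(279, 271) [0.4679 0.0689 0.119 ]
(311, 239) [ 0.5497 -0.0166  0.136 ]
(247, 225) [0.5963 0.1578 0.082 ]
```

View pics/c1.png

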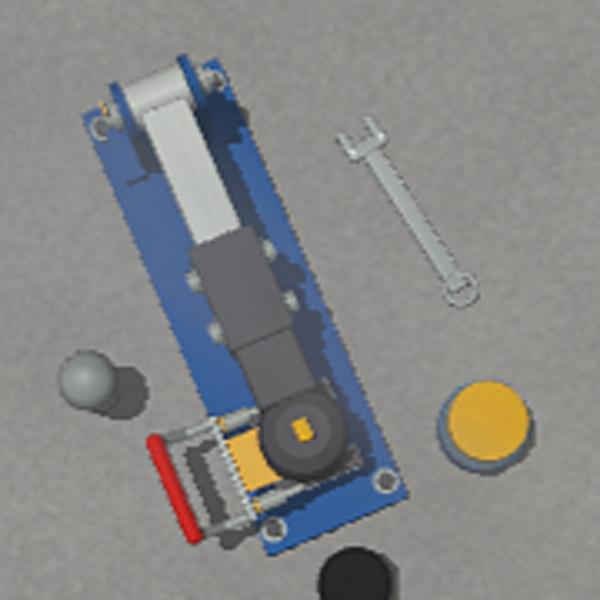

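Crop: plate corners are (82,117), (215,57), (408,494), (270,556), the head centre is (304,432), the bar ends are (154,440) and (196,538), and the spare ball is at (87,380).

```bash
python3 - <<'E'
from h import *
f=lambda u,v,z: px2w('top',220+u/3.3333-.35,110+v/3.3333-.35,z)
C=[f(*a,.012)[:2] for a in((82,117),(215,57),(408,494),(270,556))]
L=np.array([[345,65],[345,-65],[-75,-65],[-75,65]])/1e3
# rigid fit: complex LSQ
c=np.array(C)@[1,1j]; l=L@[1,1j]
h=((c-c.mean())*np.conj(l-l.mean())).sum(); yaw=np.angle(h); print('scale',abs(h)/(abs(l-l.mean())**2).sum(),'yaw',yaw)
o=c.mean()-np.exp(1j*yaw)*l.mean(); print('origin',o)
print('corner res',abs(c-o-l*np.exp(1j*yaw)))
for n,a in dict(head=(304,432,.136),b1=(154,440,.119),b2=(196,538,.119),spare=(87,380,.085),cap=(356,584,.052),tin=(488,421,.075)).items():
    p=f(*a); q=p[0]+1j*p[1]; s=(q-o)*np.exp(-1j*yaw); print(n,p.round(4),'stand',round(s.real,4),round(s.imag,4))
g=o+np.exp(1j*yaw)*.112j; print('grip',g)
E
```

```text
scale 0.9931351465684493 yaw 0.3967162993173678
origin (0.550351528518435-0.01619676148783556j)
corner res [0.00327001 0.0008362  0.00225629 0.00072124]
head [ 0.549  -0.0162  0.136 ] stand -0.0012 0.0005
b1 [0.5461 0.1032 0.119 ] stand 0.0423 0.1118
b2 [0.4678 0.0703 0.119 ] stand -0.0427 0.1117
spare [0.5996 0.1608 0.085 ] stand 0.1139 0.1442
cap [ 0.4312 -0.057   0.052 ] stand -0.1256 0.0084
tin [ 0.5623 -0.167   0.075 ] stand -0.0473 -0.1437
grip (0.5070756514384785+0.08710473154571405j)
```

Fit is consistent: the head centre lands within 1 mm of the stand origin and the bar at y = 112 mm. Stand is at (0.550, -0.016) with yaw 0.397, so the grip is at (0.507, 0.087, 0.108). I'll raise the tool clear of the spray can and go over.

```bash
python3 -m jog '[[0,0,45,0,0,0.05],[0,0,45,0,0,0.05],[24,-40,0,0,0,0.055],[24,-40,0,0,0,0.055],[24,-40,0,0,0,0.055],[24,-40,0,0,0,0.055],[24,-40,0,0,0,0.055],[24,-40,0,0,0,0.055],[24,-40,0,0,0,0.055],[24,-40,0,0,0,0.055],[24,-40,0,0,0,0.055],[24,-40,0,0,0,0.055]]' 0.45 50
```

```text
t: 1.3
eef_pos: [0.4115, 0.2383, 0.2869]
ee_rot: [-3.14, -0.011, -1.142]
force: [1.1, 0.6, 0.7]
width: 0.0389
```

```bash
python3 -m jog '[[24,-38,-15,0,0,-0.03],[24,-38,-15,0,0,0],[24,-38,-15,0,0,0],[22,-36,-10,0,0,0],[0,0,0,0,0,0],[0,0,0,0,0,0]]'; python3 - <<'E'
from h import *
s=status.get_state(); im=eyes.grab_frame('wrist')
print(s['eef_pos'],s['ee_rot'],s['q'].round(2))
X=np.array([.922,.387]);Y=np.array([-.387,.922]);o=np.array([.5504,-.0162])
P=[[*(o+x*X+y*Y),.119] for x,y in ((47,112),(-47,112),(0,105),(0,119)) for x,y in [(x/1e3,y/1e3)]]
print(w2px('wrist',P,s).round(1)); cv2.imwrite('pics/w1.png',im)
E
```

```text
t: 1.9
eef_pos: [0.5084, 0.076, 0.2294]
ee_rot: [-3.141, -0.009, -1.177]
force: [0.4, -0.3, -0.5]
width: 0.0393
[0.50843972 0.07598917 0.2293601 ] [-3.14065019 -0.00894364 -1.1774573 ] [ 0.54  0.07 -0.3   0.01 -1.2   1.42]
[[298.2 157.4]
 [300.2 282.2]
 [308.7 222.3]
 [289.7 222.4]]
```

View pics/w1.png

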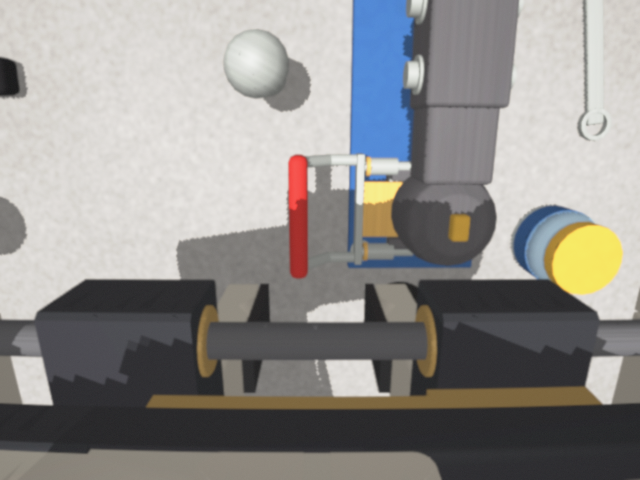

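Wrist view: the bar runs (298,155)–(299,278), within 2–3 mm of prediction, and the jaws are clear of the spare ball. Descending now.

```bash
python3 -m jog '[[0,12,-15,0,0,0],[0,0,-25,0,0,0],[0,0,-25,0,0,0],[0,0,-10,0,0,0],[0,0,0,0,0,0]]'
```

```text
t: 2.45
eef_pos: [0.5076, 0.0946, 0.1552]
ee_rot: [-3.135, -0.008, -1.169]
force: [0.3, 0.4, 0.9]
width: 0.0395
```

```bash
python3 -m jog '[[2,-7,0,0,0,0],[0,0,0,0,0,0],[0,0,0,0,0,0]]'
```

```text
t: 2.75
eef_pos: [0.511, 0.0887, 0.1582]
ee_rot: [-3.131, -0.008, -1.167]
force: [-0.5, 0.0, -0.3]
width: 0.0393
```

```bash
python3 -m jog '[[-1,0,-20,0,0,0],[0,0,-20,0,0,0],[0,0,-20,0,0,0],[0,0,-5,0,0,0],[0,0,0,0,0,0],[0,0,0,0,0,0]]'
```

```text
t: 3.35
eef_pos: [0.514, 0.0897, 0.0975]
ee_rot: [-3.12, -0.008, -1.168]
force: [0.3, 0.2, 0.5]
width: 0.0395
```

```bash
python3 -m jog '[[-5,-2,-7,-0.008,0.018,0],[0,0,0,0,0,0],[0,0,0,0,0,0]]'; python3 -m jog '[[0,0,0,0,0,0],[0,0,0,0,0,0],[0,0,0,0,0,0],[0,0,0,0,0,0],[0,0,0,0,0,0]]' 0 55
```

```text
t: 3.65
eef_pos: [0.51, 0.0882, 0.0922]
ee_rot: [-3.138, -0.008, -1.167]
force: [0.5, 0.4, 1.6]
width: 0.0395
t: 4.15
eef_pos: [0.5096, 0.0904, 0.0927]
ee_rot: [-3.136, -0.005, -1.168]
force: [0.2, -2.1, 0.5]
width: 0.0107
```

```bash
python3 -m jog '[[0,0,0,0,0,0],[0,0,0,0,0,0]]'; python3 - <<'E'
from h import *
im=eyes.grab_frame('wrist'); cv2.imwrite('pics/w2.png',im)
E
```

```text
t: 4.35
eef_pos: [0.5116, 0.0911, 0.0948]
ee_rot: [-3.132, -0.006, -1.166]
force: [0.5, -0.8, -0.7]
width: 0.0012
```

View pics/w2.png

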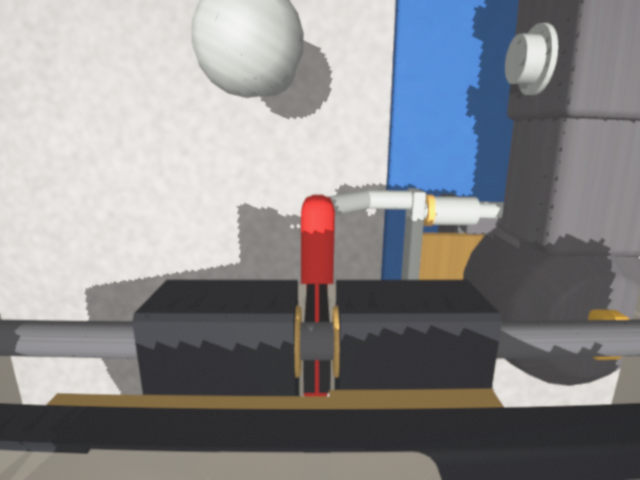

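```bash
python3 - <<'E'
from h import *
s=status.get_state();print(s['width'],s['eef_pos'],s['force'])
im=eyes.grab_frame('scene'); 
u,v=w2px('scene',s['eef_pos'])[0];print(u,v)
u,v=int(u),int(v);cv2.imwrite('pics/s2.png',cv2.resize(im[v-60:v+60,u-80:u+80],None,fx=5,fy=5,interpolation=cv2.INTER_CUBIC))
print(np.array(eyes.calibration('wrist')['hand_eye']).round(3),eyes.calibration('wrist')['camera_matrix'])
E
```

```text
0.0005511441720387943 [0.5115592  0.09107157 0.09475978] [ 0.60804528  0.0972084  -1.06057558]
355.2158008766919 217.82161505989362
[[ 1.     0.001 -0.     0.001]
 [ 0.001 -0.963 -0.269 -0.071]
 [-0.     0.269 -0.963 -0.183]
 [ 0.     0.     0.     1.   ]] [[409.61281935   0.         316.51970499]
 [  0.         409.61281935 239.98303094]
 [  0.           0.           1.        ]]
```

View pics/s2.png

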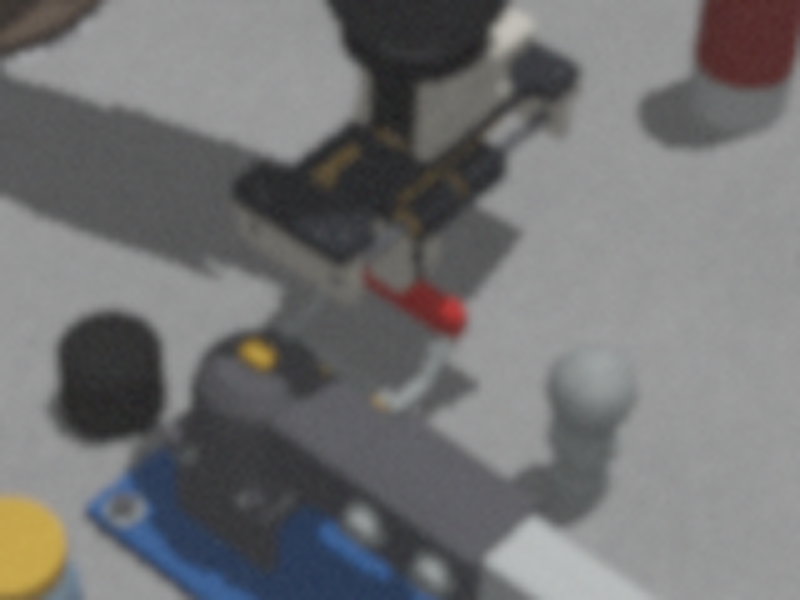

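```bash
python3 - <<'E'
from h import *
X=np.array([.922,.387]);Y=np.array([-.387,.922]);o=np.array([.5504,-.0162])
w=lambda x,y,z:[*(o+x/1e3*X+y/1e3*Y),z/1e3]
d=np.array([355-80,217-60])
for n,p in dict(near_top=w(47,112,119),near_bot=w(47,112,97),far_top=w(-47,112,119),far_bot=w(-47,112,97),mid_top=w(0,112,119),mid_bot=w(0,112,97),tcp=[.5116,.0911,.0948],headtop=w(0,0,136)).items():
    print(n,((w2px('scene',p)[0]-d)*5).round(), w2px('top',p)[0].round(1))
im=eyes.grab_frame('top'); 
cv2.imwrite('pics/t2.png',cv2.resize(im[200:300,230:350],None,fx=6,fy=6,interpolation=cv2.INTER_CUBIC))
E
```

```text
near_top [458. 312.] [265.1 240.1]
near_bot [456. 340.] [265.8 240.9]
far_top [329. 229.] [279.  272.6]
far_bot [328. 257.] [279.5 273. ]
mid_top [393. 270.] [272.  256.3]
mid_bot [391. 298.] [272.7 256.9]
tcp [401. 304.] [271.2 255.3]
headtop [252. 360.] [310.8 238.7]
```

```bash
python3 - <<'E'
from h import *
a=cv2.imread('pics/scene0.png')[180:260,300:400]
cv2.imwrite('pics/s0c.png',cv2.resize(a,None,fx=6,fy=6,interpolation=cv2.INTER_CUBIC))
for n,(x0,y0) in (('scene0',0),):pass
im=cv2.imread('pics/scene0.png').astype(int);m=(im[...,2]>120)&(im[...,1]<70)&(im[...,0]<70);m[:190]=0;m[240:]=0;m[:,:320]=0;m[:,400:]=0
v,u=np.nonzero(m);print('red scene0',u.min(),u.max(),v.min(),v.max(),u.mean(),v.mean())
X=np.array([.922,.387]);Y=np.array([-.387,.922]);o=np.array([.5504,-.0162])
for z in(.095,.1,.108,.119): print(z,w2px('scene',[[*(o+x*X+.112*Y),z] for x in(-.047,0,.047)]).round(1).tolist())
E
```

```text
Traceback (most recent call last):
TypeError: cannot unpack non-iterable int object
```

```bash
python3 - <<'E'
from h import *
X=np.array([.922,.387]);Y=np.array([-.387,.922]);o=np.array([.5504,-.0162])
def red(im,n):
    im=im.astype(int);m=(im[...,2]>110)&(im[...,1]<80)&(im[...,0]<80);m[:190]=0;m[240:]=0;m[:,:320]=0;m[:,400:]=0
    v,u=np.nonzero(m);i=u>u.max()-4;print(n,u.min(),u.max(),v.min(),v.max(),'near end v',v[i].min(),v[i].max())
a=cv2.imread('pics/scene0.png');b=eyes.grab_frame('scene');red(a,'before');red(b,'now')
for z in(.097,.108,.119): print(z,w2px('scene',[[*(o+x*X+.112*Y),z] for x in(-.047,0,.047)]).round(1).tolist())
c=np.hstack([cv2.resize(i[185:245,320:395],None,fx=5.2,fy=5.2,interpolation=cv2.INTER_CUBIC) for i in(a,b)])
cv2.imwrite('pics/cmp.png',c);print(c.shape, status.get_state()['width'])
E
```

```text
before 342 367 205 223 near end v 217 223
now 358 367 215 223 near end v 216 223
0.097 [[340.6, 208.4], [353.2, 216.6], [366.2, 225.1]]
0.108 [[340.7, 205.7], [353.4, 213.8], [366.4, 222.3]]
0.119 [[340.8, 202.9], [353.5, 211.0], [366.6, 219.5]]
(312, 780, 3) 0.00026436326367196213
```

View pics/cmp.png

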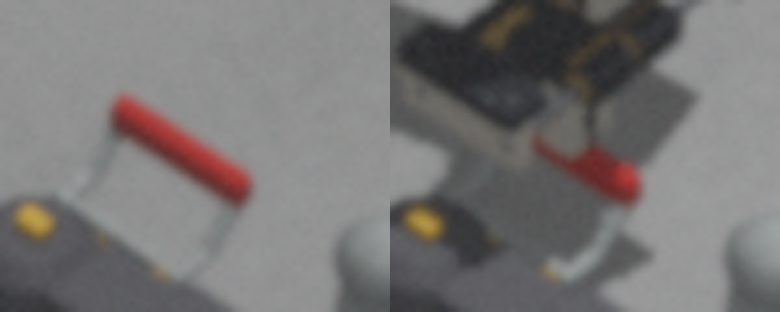

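```bash
python3 - <<'E'
from h import *
s=status.get_state()
X=np.array([.922,.387]);Y=np.array([-.387,.922]);o=np.array([.5504,-.0162])
im=cv2.imread('pics/w2.png')
for r in(225,250,270):
    m=(im[r,280:350,2].astype(int)-im[r,280:350,1]>60);u=280+np.nonzero(m)[0];print(r,u.min(),u.max())
for z in(.09,.1,.108,.119): print(z,w2px('wrist',[[*(o+x*X+y*Y),z] for x in(.047,.03) for y in(.105,.119)],s).round(0).tolist())
Rm=R.from_euler('xyz',s['ee_rot']).as_matrix()
print('tcp',w2px('wrist',[s['eef_pos']+Rm@[dx,dy,-dz] for dx in(-.007,0,.007) for dy in (-.0095,) for dz in (0,.019,.04)],s).round(0).tolist())
cv2.imwrite('pics/w2c.png',cv2.resize(im[180:410,240:400],None,fx=2.6,fy=2.6,interpolation=cv2.INTER_CUBIC))
E
```

```text
225 301 334
250 301 333
270 301 332
0.09 [[334.0, 193.0], [304.0, 193.0], [334.0, 229.0], [304.0, 228.0]]
0.1 [[336.0, 196.0], [304.0, 196.0], [335.0, 234.0], [304.0, 234.0]]
0.108 [[337.0, 199.0], [303.0, 199.0], [336.0, 238.0], [303.0, 238.0]]
0.119 [[338.0, 204.0], [302.0, 204.0], [337.0, 245.0], [303.0, 245.0]]
tcp [[300.0, 262.0], [298.0, 276.0], [296.0, 296.0], [315.0, 262.0], [314.0, 276.0], [314.0, 296.0], [329.0, 262.0], [331.0, 276.0], [333.0, 296.0]]
```

View pics/w2c.png

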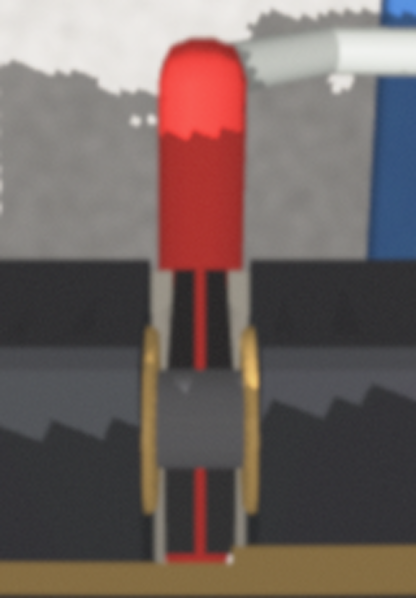

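The width reads about 0, and the wrist crop shows shut pads with a red slit between them. The fingers therefore closed above the bar. In both wrist views the tips sit roughly 25 mm behind the nominal TCP. I'll reopen, go about 20 mm lower while watching the force, and try again.

```bash
python3 -m jog '[[0,0,0,0,0,0],[0,0,0,0,0,0],[0,0,0,0,0,0],[0,0,0,0,0,0],[0,0,0,0,0,0]]' 0.42; python3 -m jog '[[-3,-1,-7,0,0,0],[0,0,-7,0,0,0],[0,0,0,0,0,0]]'
```

```text
t: 5.05
eef_pos: [0.5106, 0.0902, 0.0935]
ee_rot: [-3.135, -0.006, -1.167]
force: [0.1, -0.2, -0.4]
width: 0.0336
t: 5.35
eef_pos: [0.5067, 0.089, 0.0778]
ee_rot: [-3.136, -0.006, -1.168]
force: [-1.2, 0.4, 0.3]
width: 0.0367
```

```bash
python3 -m jog '[[0,-1,-4,0,0,0],[0,0,0,0,0,0]]'; python3 -m jog '[[0,0,0,0,0,0],[0,0,0,0,0,0],[0,0,0,0,0,0],[0,0,0,0,0,0],[0,0,0,0,0,0],[0,0,0,0,0,0],[0,0,0,0,0,0]]' 0 55;python3 - <<'E'
from h import *
im=eyes.grab_frame('wrist');cv2.imwrite('pics/w3.png',im)
s=eyes.grab_frame('scene')[185:245,320:395]
cv2.imwrite('pics/m3.png',np.hstack([cv2.resize(im,(480,360)),cv2.resize(s,(320,360),interpolation=cv2.INTER_CUBIC)]))
E
```

```text
t: 5.55
eef_pos: [0.5063, 0.0878, 0.0729]
ee_rot: [-3.137, -0.006, -1.167]
force: [-1.0, -0.3, -0.5]
width: 0.037
t: 6.25
eef_pos: [0.5062, 0.0889, 0.0731]
ee_rot: [-3.136, -0.004, -1.169]
force: [0.3, 0.5, -1.1]
width: 0.0136
```

View pics/m3.png

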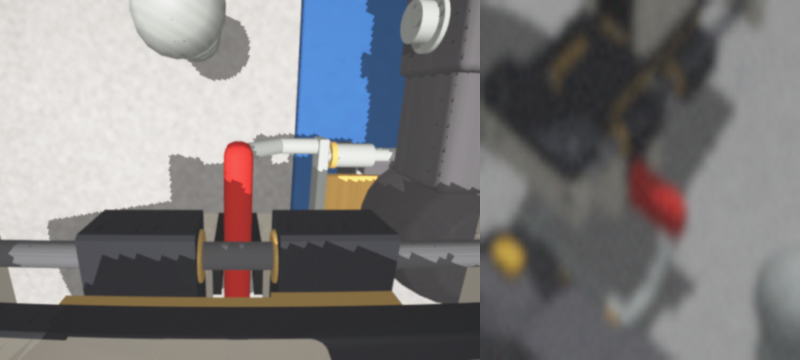

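Now gripped: width is 13.6 mm and the bar fills the gap between the pads. Drawing the latch along stand +y.

```bash
python3 -m jog '[[-1.9,4.6,0,0,0,0],[-1.9,4.6,0,0,0,0],[-1.9,4.6,0,0,0,0],[-1.9,4.6,0,0,0,0],[-1.5,3.5,0,0,0,0],[0,0,0,0,0,0]]'
```

```text
t: 6.95
eef_pos: [0.4996, 0.1046, 0.0731]
ee_rot: [-3.138, -0.014, -1.169]
force: [5.4, -8.2, -4.2]
width: 0.0133
```

```bash
python3 -m jog '[[-1.9,4.6,0,0,0,0],[-1.9,4.6,0,0,0,0],[-1.2,2.8,0,0,0,0],[-0.4,0.9,0,0,0,0]]'
```

```text
t: 7.35
eef_pos: [0.4965, 0.112, 0.0731]
ee_rot: [-3.139, -0.022, -1.17]
force: [6.5, -9.1, -4.2]
width: 0.0131
```

```bash
python3 -m jog '[[-1.2,2.8,0,0,0,0],[-1.2,2.8,0,0,0,0]]';python3 -m jog '[[-0.6,1.5,0,0,0,0],[-0.6,1.5,0,0,0,0]]'
```

```text
t: 7.55
eef_pos: [0.4954, 0.1146, 0.073]
ee_rot: [-3.14, -0.026, -1.17]
force: [8.8, -10.7, -3.9]
width: 0.0133
t: 7.75
eef_pos: [0.4954, 0.1147, 0.0731]
ee_rot: [-3.14, -0.03, -1.17]
force: [8.2, -11.7, -4.1]
width: 0.0135
```

Latch force is about 14 N at y ≈ 142 mm, so the latch is out by about 30 mm. Now lifting in an arc about the pin, with a small outward bias to hold the latch.

```bash
python3 -m jog '[[-1.5,1.1,7.4,-0.0097,0.023,0],[-1.4,1.2,7.4,-0.0097,0.023,0],[-1.2,1.3,7.4,-0.0097,0.023,0],[-1,1.3,7.4,-0.0097,0.023,0]]'; python3 - <<'E'
from h import *
s=status.get_state();d=s['eef_pos'][:2]-[.5504,-.0162];print('stand',d@[.922,.387],d@[-.387,.922]);M=R.from_euler('xyz',s['ee_rot'])
print((M*R.from_euler('xyz',[-3.14,-.03,-1.17]).inv()).as_rotvec())
E
```

```text
t: 8.15
eef_pos: [0.4927, 0.1135, 0.1021]
ee_rot: [3.04, -0.037, -1.168]
force: [8.0, -11.2, -7.7]
width: 0.0136
stand -0.0029855938081369757 0.14186775911435917
[-0.04695117  0.09210192 -0.00176314]
```

```bash
python3 -m jog '[[-0.8,1.4,7.4,-0.0097,0.023,0],[-0.6,1.5,7.4,-0.0097,0.023,0],[-0.5,1.6,7.4,-0.0097,0.023,0],[-0.3,1.7,7.4,-0.0097,0.023,0],[-0.1,1.7,7.4,-0.0097,0.023,0],[0.1,1.8,7.4,-0.0097,0.023,0]]'; python3 - <<'E'
from h import *
s=status.get_state();d=s['eef_pos'][:2]-[.5504,-.0162];print('stand',d@[.922,.387],d@[-.387,.922]);M=R.from_euler('xyz',s['ee_rot'])
print((M*R.from_euler('xyz',[-3.14,-.03,-1.17]).inv()).as_rotvec())
E
```

```text
t: 8.75
eef_pos: [0.4937, 0.1126, 0.1454]
ee_rot: [2.88, -0.049, -1.166]
force: [6.6, -10.8, -7.4]
width: 0.0139
stand -0.0024601696903820136 0.1407238156077795
[-0.12045609  0.23435153 -0.00640163]
```

```bash
python3 -m jog '[[0.1,2.3,7.2,-0.0079,0.0187,0],[0.3,2.4,7.2,-0.0079,0.0187,0],[0.5,2.4,7.2,-0.0079,0.0187,0],[0.7,2.5,7.2,-0.0079,0.0187,0],[0.8,2.5,7,-0.0079,0.0187,0],[0,1.6,1.5,0,0,0],[-0.6,1.5,1,0,0,0]]'; python3 - <<'E'
from h import *
s=status.get_state();d=s['eef_pos'][:2]-[.5504,-.0162];print('stand',d@[.922,.387],d@[-.387,.922]);M=R.from_euler('xyz',s['ee_rot'])
print((M*R.from_euler('xyz',[-3.14,-.03,-1.17]).inv()).as_rotvec())
E
```

```text
t: 9.45
eef_pos: [0.4994, 0.1136, 0.1809]
ee_rot: [2.765, -0.066, -1.166]
force: [6.1, -10.3, -8.8]
width: 0.0141
stand 0.003197736287502702 0.13945212123156586
[-0.1806036   0.33406789 -0.0140117 ]
```

```bash
python3 -m jog '[[0.6,2.3,5,0,0,0],[0,1.8,4,0,0,0],[-0.5,1.5,1,0,0,0],[-0.5,1.5,1,0,0,0]]'; python3 - <<'E'
from h import *
s=status.get_state();d=s['eef_pos'][:2]-[.5504,-.0162];print('stand',d@[.922,.387],d@[-.387,.922]);M=R.from_euler('xyz',s['ee_rot'])
print((M*R.from_euler('xyz',[-3.14,-.03,-1.17]).inv()).as_rotvec())
im=eyes.grab_frame('scene')
cv2.imwrite('pics/s4.png',cv2.resize(im[150:360,260:460],None,fx=2.8,fy=2.8,interpolation=cv2.INTER_CUBIC))
# predictions: head top centre for theta, ball top
X=np.array([.922,.387,0]);Y=np.array([-.387,.922,0]);Z=np.array([0,0,1.]);o=np.array([.5504,-.0162,0])
g=lambda p:((w2px('scene',p)[0]-[260,150])*2.8).round(0)
print('ball',g(o+.125*Z))
for th in(.3,.35,.385,.42):
    c,n=np.cos(th),np.sin(th)
    f=lambda x,y,z:o+X*(.3+(x-.3)*c+(z-.115)*n)+Y*y+Z*(.115-(x-.3)*n+(z-.115)*c)
    print(th,'headtop',g(f(0,0,.136)),'underside',g(f(0,0,.069)),f(0,0,.069)[2].round(4),'bar',g(f(0.04,.142,.108)),'tube',g(f(.27,0,.135)))
E
```

```text
t: 9.85
eef_pos: [0.5019, 0.114, 0.1881]
ee_rot: [2.762, -0.073, -1.168]
force: [6.1, -10.8, -9.9]
width: 0.0141
stand 0.005677911175272325 0.1388073694053868
[-0.18831675  0.33389373 -0.01793355]
ball [183. 229.]
0.3 headtop [199. 165.] underside [183. 203.] 0.1597 bar [325. 130.] tube [424. 381.]
0.35 headtop [204. 156.] underside [185. 194.] 0.1747 bar [329. 122.] tube [425. 382.]
0.385 headtop [207. 151.] underside [186. 187.] 0.185 bar [333. 117.] tube [426. 382.]
0.42 headtop [212. 146.] underside [189. 180.] 0.1953 bar [336. 112.] tube [428. 382.]
```

View pics/s4.png

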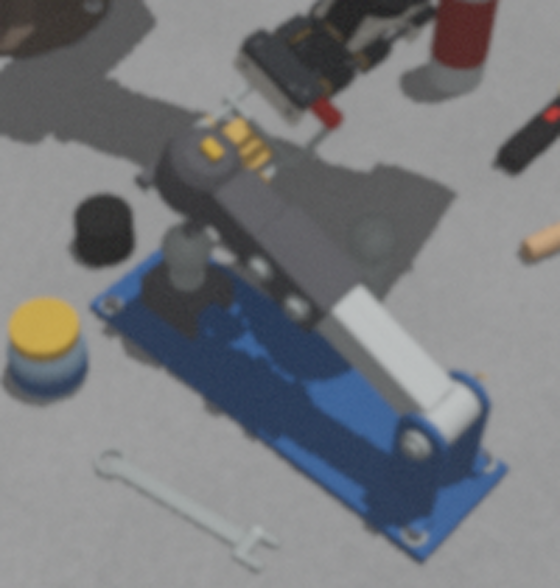

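View: tongue is up with the ball exposed below it. The head's orange mark is at (212,148), which matches θ ≈ 0.39–0.42. The bystanders visible are in place. I'll do a steadiness check, then hand in.

```bash
python3 -m jog '[[-0.5,1.5,0.8,0,0,0]]'; python3 - <<'E'
from h import *
for i in range(6):
    im=eyes.grab_frame('top'); s=status.get_state(); print(s['t'],s['eef_pos'].round(4),abs(s['qd']).max().round(4),s['force'].round(1),s['width'].round(4))
a=cv2.imread('pics/top0.png')
d=cv2.absdiff(a,im).max(2)
for n,(u,v) in dict(spare=(247,225),cap=(327,285),tin=(366,236),spanner=(342,173),can=(142,316),torch=(145,271),dish=(502,275),mallet=(145,222)).items(): print(n,d[v-12:v+12,u-12:u+12].mean().round(1))
E
```

```text
t: 10.0
eef_pos: [0.5019, 0.1137, 0.1879]
ee_rot: [2.76, -0.075, -1.169]
force: [6.5, -11.5, -9.3]
width: 0.0146Traceback (most recent call last):
  File "<stdin>", line 3, in <module>
AttributeError: 'float' object has no attribute 'round'
```

```bash
python3 - <<'E'
from h import *
for i in range(6):
    im=eyes.grab_frame('top'); s=status.get_state(); print(round(s['t'],2),s['eef_pos'].round(4),abs(s['qd']).max(),s['force'].round(1),round(s['width'],4))
d=cv2.absdiff(cv2.imread('pics/top0.png'),im).max(2)
for n,(u,v) in dict(spare=(247,225),cap=(327,285),tin=(366,236),spanner=(342,173),can=(142,316),torch=(145,271),dish=(502,275),mallet=(145,222)).items(): print(n,d[v-12:v+12,u-12:u+12].mean().round(1))
E
```

```text
10.1 [0.5018 0.1137 0.1879] 0.0011312802933898 [  6.  -11.2  -8.2] 0.0144
10.15 [0.5018 0.1137 0.1878] 0.0032518815926352424 [  7.7 -10.5  -9.9] 0.0142
10.2 [0.5018 0.1137 0.1878] 0.0021291500560352513 [  6.2 -10.8  -8.9] 0.0141
10.25 [0.5018 0.1137 0.1878] 0.001464100488192899 [  5.9 -10.9  -8.8] 0.0142
10.3 [0.5018 0.1137 0.1878] 0.0015009477828184885 [  6.6 -11.3  -9.4] 0.0139
10.35 [0.5018 0.1138 0.1879] 0.001356618228626951 [  6.8 -11.5  -8.9] 0.0141
spare 69.3
cap 12.3
tin 28.1
spanner 27.0
can 99.6
torch 56.6
dish 28.2
mallet 75.7
```

```bash
python3 - <<'E'
from h import *
im=eyes.grab_frame('top');cv2.imwrite('pics/t5.png',im)
E
```

```text
(no output)
```

View pics/t5.png

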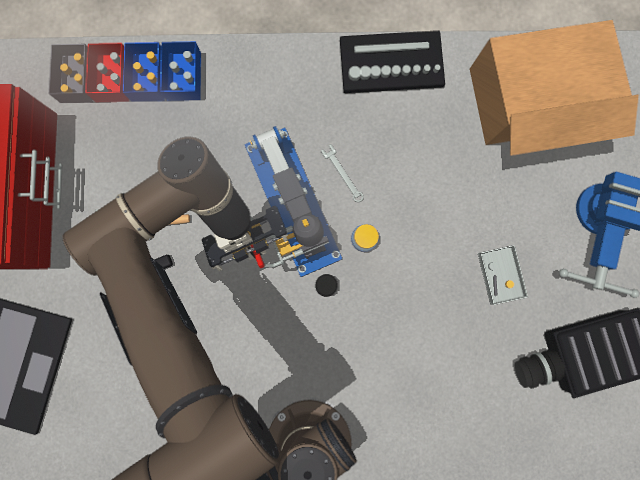

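```bash
python3 -c "
from station import workorder,status
print(workorder.job_done());print(status.get_state()['eef_pos'])"
```

```text
the job is handed in; nothing more can be done
None
the job is handed in; nothing more can be done
```

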